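Third hand at the stapling jig

TASK

First turn the staple counter's reset knob back to zero, its pointer against the small peg. Then take the wooden frame rail, lay it flat along the middle of the jig's plywood bed and push it end-on against the sprung metal stop until the stop's pointer stands steadily between the two black lines (about 11 N), never driving the stop to the end of its travel. Finish while still holding the rail pressed like that, so that I can staple it, and leave the pencil pot, glue bottle and paint tray alone.

Things in the scene. Friction and masses are not known exactly. Their poses are not given: they have to be found in the camera images.
- jig: Stapling jig fixed on the table: plywood bed 330 x 100 mm, top 12 mm over the table, with an aluminium housing at its far end (70 mm wide, 34 mm high above the bed, from x = 150 mm). Origin at table height on the bed's centreline; x along the bed towards the stop, y left, z up. Bed from x = -130 to 200 mm, bare for x < 80 mm; white scale strip, 14 mm high, at x = 80 to 150, y = 36 to 50 mm.
- stop: Sprung stop: aluminium block 60 mm wide, 22 mm thick, top 31 mm over the bed. Origin: foot of its pressing face (looks to jig -x), on the centreline, bed-top height; axes as the jig's. Rests at jig x = 90 mm; slides along +x against a spring, 0.8 N per mm, no preload, friction 0.2 N, at most 30 mm (never past 27), and springs back. Right push: 8 to 20 mm back (6.4 to 16 N).
- stop_face (a point): Centre of the stop's pressing face where the rail's end meets it, 10 mm over the bed; moves with the stop. The stop's thin steel pointer (2 mm), 8.5 mm behind the face, lies across the white strip and sticks out to jig y = 60 mm. Two black lines, 3 mm wide, cross the strip, their inner edges at jig x = 106.5 and 118.5 mm: the pointer is between them when the stop is pushed back 8 to 20 mm.
- rail: Loose plain pine frame rail, a straight bar 180 mm long (its x), 44 mm wide (its y), 20 mm high, about 0.11 kg; lies flat on the table, to the left or to the right of the jig. Either end may go to the stop. Origin: centre of its underside.
- counter: Staple counter fixed on the table on the other side of the jig: grey box 84 x 84 mm, 30 mm high, with a white dial on top that carries the reset knob in its centre and a small steel peg (the zero stop mark) at the edge of the dial towards its +x. Origin: centre of its underside; z up.
- tally (a joint): Reset knob of the counter, rad: 0 at its zero stop (pointer against the peg, a hard stop), grows as the knob is turned clockwise seen from above, up to 2.6; so it is zeroed by turning it anticlockwise. It stays where it is left; turning takes about 0.04 N m.
- tally_grip (a point): On the knob's vertical axis, 51 mm over the table, the height to grip. Black disc of 52 mm diameter with an upright bar grip, 46 mm long (this point's x), 14 mm thick (y), 37 to 63 mm over the table; a steel pointer sticks out along +x. The axes turn with the knob: x is the counter's x turned clockwise by the joint value.
- pencil_pot: Bystander: grey pot of pencils, 80 mm diameter, 150 mm high with the pencils; origin at the centre of its underside.
- glue: Bystander: white glue bottle, 52 mm diameter, 150 mm high; origin at the centre of its underside.
- paint_tray: Bystander: aluminium tray with four paint pots, 120 x 100 mm, 43 mm high; origin at the centre of its underside.

How it is judged:
On the way, in this order (a step that is already met when the one before it is completed fails the run):
1. the reset knob is turned back to its zero stop while the rail still lies at its place (value of joint tally below 0.09 rad and distance of rail from where it was at the start of the episode below 0.04 m), for 0.2 s.
2. the rail lies flat along the middle of the bed and presses the stop back between the lines, steadily for a second (x of stop in the frame of jig between 0.098 and 0.11 m and contact force between rail and stop between 5 and 18 N and contact force between the fingers and rail above 2 N and z of rail in the frame of jig between 0.008 and 0.017 m and angle between rail's own z axis and vertical below 0.08 rad and angle between the x axis of rail and the x axis of jig, either way round below 0.12 rad and y of rail in the frame of jig between -0.01 and 0.01 m), for 1 s.
At the end, for the whole second after the job is handed in: Fingers hold the rail at rest against the stop: stop pushed back 8 to 20 mm, 5 to 18 N; rail flat on the bed (within 4 mm, tilt under 0.08 rad), along it within 0.12 rad, within 10 mm of its centreline; knob within 0.09 rad of zero; bystanders within 30 mm of their places (all of step 2 and value of joint tally below 0.09 rad and linear speed of rail below 0.01 m/s and distance of each of pencil_pot, glue, paint_tray from where it was at the start of the episode below 0.03 m); the arm keeps its last pose, push and grip.
It fails at once if the stop is driven to the end of its travel (over 27 mm) (x of stop in the frame of jig above 0.117 m).
It fails at once if a bystander is moved by more than 30 mm or tipped (distance of any of pencil_pot, glue, paint_tray from where it was at the start of the episode above 0.03 m or angle between any of pencil_pot, glue, paint_tray's own z axis and vertical above 0.4 rad).
It also fails if it takes over 54 s, if anything falls off the work surface, if the arm or the gripper's body presses on something with over 40 N, if the wrist force passes 120 N, or if a joint passes its speed limit or range.

ROBOT

A 6-joint arm with a two-finger parallel gripper is mounted at the origin on the work surface. World frame = base frame: x ahead of the robot, y to its left, z up, the work surface at z = 0. Lengths are in m, angles in rad, forces in N, time in s.
With the tool pointing down it reaches from about 0.275 to 0.775 m from the base axis. Payload 14.6 kg.
Tool frame: the origin (TCP) lies between the finger pads; the fingertips stand 22 mm ahead of it and the grasp point (between the pads) lies 3 mm ahead of it; z points along the fingers, y is the line along which they close (so a half turn about z gives the same grasp; the last joint's range is limited). The gripper opens to 85 mm and grips with 20 to 120 N. Pads are 22 mm wide; open, the fingers measure 114 mm over their backs; the gripper's body (76 mm by 85 mm) begins 54 mm behind the grasp point. The pads swing forward as they close: fully open they stand 13 mm farther back than shut.
Start: joints at [1.157, 0.263, -0.048, 1.259, 0, 1.415], TCP at [0.134, 0.508, 0.253] pointing down, gripper open.
Joint ranges: [-2.65, 2.65], [-0.89, 1.7], [-1.18, 1.37], [-2.13, 2.11], [-1.35, 1.29], [-3.14, 3.14]. Speed limits (rad/s): [1.89, 1.89, 2.57, 2.79, 3.14, 3.14].

INTERFACE

Orientations are given as [roll, pitch, yaw] about the fixed x, y, z axes, in that order (R = Rz(yaw) Ry(pitch) Rx(roll)).
In Python, from workcell import env gives the robot as it stands. Calls block until the motion is done:
- env.goto(position, orientation): joint-space move of the TCP to a pose.
- env.line_to(position, attitude=None, max_speed=0.15): straight line of the TCP; attitude=None keeps the orientation; max_speed is the mean speed in m/s.
- env.goto_joints(angles): joint-space move.
- env.gripper_to(opening): finger opening in m; the grip force is fixed at half the most; returns when the fingers have stopped.
- env.sleep(seconds).
- env.ik(position, orientation): joint angles nearest the present ones, or None.
- env.capture(name): name is "scene" or "top" or "wrist"; returns the picture (420x560x3 uint8, red, green, blue); there is no depth.
- env.camera_model(name): a dict with "K" (3x3 intrinsics, pixels), "dist" ([k1, k2, p1, p2, k3] as OpenCV has them; the pictures are not rectified), "extrinsics" (4x4, takes a point from camera to world coordinates); the wrist camera has in their place "mount" (4x4, takes a point from camera to tool coordinates, whose origin is the TCP and whose axes are the flange's). Camera axes: x right, y down, z forward; pixel columns grow to the right and rows downward; lengths in m; the calibration is good to about 2 mm. A picture is of the moment at which its call begins: read the wrist's pose just before it. camera_model takes no time and is no camera call.
A pose or a line that the arm cannot do raises env.PlanningError and nothing moves.
- env.sign_off(): hands the job in; it is judged then, once.
Trained networks look in the newest picture that a camera, given by its name, has taken for a name from the list of things; names that differ only in an ending like _2 or _b are one class to them, and where a whole thing is asked for, a point or a joint stands for the part that bears it (a point fixed in the world has none). Each returns a list of dicts, best first, with "confidence" (0 to 1); they miss things now and then, are a little off and sometimes report something else, mostly with a low value. They report only what shows in the picture. A call takes as long as a camera call.
- env.masks_of(name, camera): "pixels" (420x560 bool, what is visible of it) and "pixel" ([column, row] in pixels, amid what is visible of it).
- env.spot_point(name, camera): "pixel" ([column, row] in pixels: a listed point, or the origin of a listed thing).
Readings, each from a call of its own:
- env.read_time_s(): time.
- env.read_q(): joint angles.
- env.read_dq(): joint speeds.
- env.read_joint_torque(): joint torques, N m.
- env.read_eef_pos(): TCP position.
- env.read_tool_rot(): TCP orientation.
- env.read_force(): force on the tool from outside, world axes, zero at the start.
- env.read_wrist_torque(): the same for the moment, N m.
- env.read_gripper_width(): finger opening in m.
- env.read_gripper_force(): force on a finger pad.
Only numpy, scipy, OpenCV 4.12 (cv2) and the standard library are available. Lean on these libraries where they do the work, as an engineer would, in place of code of your own. Each camera call takes 0.05 s, during which the arm holds its last target. There are 200 camera calls.

## Working session

There is one attempt and no reset: what is moved stays moved. The work goes in short steps, each a Python script; the robot and the scene stay as the last script left them, time stands still between calls to the robot, and variables do not carry over. Pictures are saved under pics/ and viewed, at most 10 in all, crops included, and the job is handed in when it is done.

```bash
ls; mkdir -p pics; cat > h.py <<'E'
import numpy as np, cv2
from workcell import env
def ray(cam,px,T=None):
    m=env.camera_model(cam); K=np.array(m["K"]);d=np.array(m["dist"],float)
    if T is None: T=np.array(m["extrinsics"])
    p=cv2.undistortPoints(np.array(px,float).reshape(-1,1,2),K,d).reshape(-1,2)
    return T[:3,3], np.c_[p,np.ones(len(p))]@T[:3,:3].T
def onz(cam,px,z,T=None):
    o,d=ray(cam,px,T); return o+d*((z-o[2])/d[:,2])[:,None]
def proj(cam,P,T=None):
    m=env.camera_model(cam)
    if T is None: T=np.array(m["extrinsics"])
    W=np.linalg.inv(T); 
    return cv2.projectPoints(np.array(P,float).reshape(-1,3),cv2.Rodrigues(W[:3,:3])[0],W[:3,3],np.array(m["K"]),np.array(m["dist"],float))[0].reshape(-1,2)
def save(n,im): cv2.imwrite(f"pics/{n}.png",cv2.cvtColor(im,cv2.COLOR_RGB2BGR))
E
python3 - <<'E'
from h import *
np.set_printoptions(precision=4,suppress=True)
print(env.read_time_s(),env.read_eef_pos(),env.read_tool_rot())
for c in ("scene","top"):
    im=env.capture(c); save(c+"0",im)
    print(c,np.array(env.camera_model(c)["extrinsics"])[:3,3])
    for n in ("jig","stop","stop_face","rail","counter","tally_grip","pencil_pot","glue","paint_tray"):
        print(n,[(np.round(r["pixel"],1),round(r["confidence"],2)) for r in env.spot_point(n,c)[:2]])
im=np.hstack([cv2.imread("pics/scene0.png"),cv2.imread("pics/top0.png")])
E
```

```text
pics
0.0 [0.1343 0.5073 0.2528] [-3.1405 -0.0002  2.8828]
scene [1.303  0.662  0.9672]
jig [(array([269.1, 211.2]), 0.58)]
stop [(array([248.1, 229.6]), 0.78)]
stop_face [(array([247.6, 224.7]), 0.76), (array([250.2, 229.5]), 0.38)]
rail [(array([356.3, 250.8]), 0.68)]
counter [(array([232.7, 169.7]), 0.76)]
tally_grip [(array([225.4, 152.6]), 0.67)]
pencil_pot [(array([153.7, 206.7]), 0.83)]
glue [(array([306.3, 308.1]), 0.59)]
paint_tray [(array([434.5, 282.9]), 0.89)]
top [0.4283 0.0672 1.1211]
jig [(array([318. , 238.8]), 0.81)]
stop [(array([313., 204.]), 0.58)]
stop_face [(array([313.2, 203.6]), 0.95)]
rail [(array([202.6, 258.9]), 0.64)]
counter [(array([416. , 279.7]), 0.86)]
tally_grip [(array([421.5, 279.1]), 0.91)]
pencil_pot [(array([427.6, 166.5]), 0.82)]
glue [(array([204.8, 169.6]), 0.67)]
paint_tray [(array([109.6, 269.3]), 0.75)]
```

```bash
python3 - <<'E'
import cv2
im=cv2.imread("pics/top0.png"); cv2.imwrite("pics/topc.png",cv2.resize(im[120:345,60:500],None,fx=1.8,fy=1.8,interpolation=cv2.INTER_CUBIC))
E
```

```text
(no output)
```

View pics/topc.png

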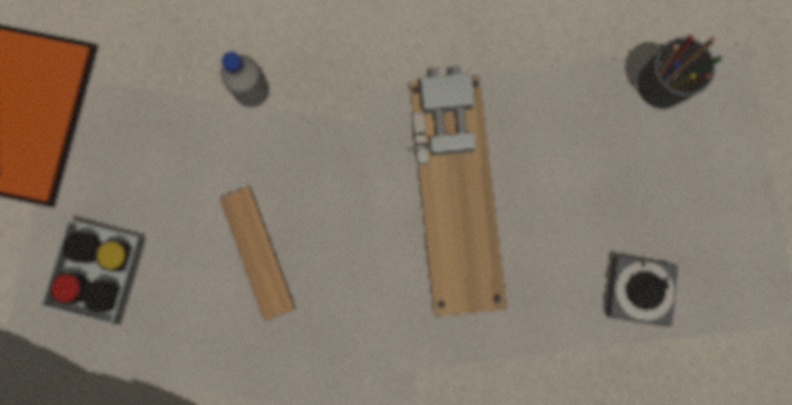

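```bash
python3 - <<'E'
from h import *
np.set_printoptions(precision=4,suppress=True)
env.capture("top")
for n,z in (("rail",0.02),("jig",.012),("counter",.03),("tally_grip",0.05)):
    for r in env.masks_of(n,"top")[:1]:
        m=r["pixels"]; c,_=cv2.findContours(m.astype(np.uint8),cv2.RETR_EXTERNAL,cv2.CHAIN_APPROX_NONE)
        c=max(c,key=cv2.contourArea).reshape(-1,2)
        P=onz("top",c,z)[:,:2]
        b=cv2.minAreaRect((P*1000).astype(np.float32)); print(n,r["confidence"],m.sum(),b, cv2.boxPoints(b).round(1).tolist())
for n,p,z in (("jig",[318,238.8],0),("stop_face",[313.2,203.6],.022),("rail",[202.6,258.9],0),("counter",[416,279.7],0),("grip",[421.5,279.1],.051),("pot",[427.6,166.5],0),("glue",[204.8,169.6],0),("tray",[109.6,269.3],0)):
    print(n,onz("top",[p],z)[0])
for n,p,z in (("jig",[269.1,211.2],0),("stop_face",[247.6,224.7],.022),("rail",[356.3,250.8],0),("counter",[232.7,169.7],0),("grip",[225.4,152.6],.051),("pot",[153.7,206.7],0),("glue",[306.3,308.1],0),("tray",[434.5,282.9],0)):
    print("scene",n,onz("scene",[p],z)[0])
E
```

```text
rail 0.81 1392 ((490.1458740234375, 260.015869140625), (181.82781982421875, 49.10610580444336), 21.54263687133789) [[396.6000061035156, 249.5], [414.6000061035156, 203.8000030517578], [583.7000122070312, 270.6000061035156], [565.7000122070312, 316.20001220703125]]
jig 0.58 5270 ((577.5167236328125, -13.020767211914062), (345.07110595703125, 101.574462890625), 6.125502586364746) [[400.5, 19.100000381469727], [411.3999938964844, -81.9000015258789], [754.5, -45.099998474121094], [743.5999755859375, 55.900001525878906]]
counter 0.86 1339 ((439.74517822265625, -258.4715270996094), (90.6037368774414, 88.27811431884766), 82.89543914794922) [[390.29998779296875, -298.0], [477.8999938964844, -308.8999938964844], [489.1000061035156, -219.0], [401.5, -208.10000610351562]]
tally_grip 0.94 392 ((439.7378234863281, -258.2250061035156), (51.47867965698242, 49.606143951416016), 71.58556365966797) [[408.1000061035156, -274.79998779296875], [455.1000061035156, -290.5], [471.3999938964844, -241.60000610351562], [424.29998779296875, -226.0]]
jig [ 0.544  -0.0253  0.    ]
stop_face [ 0.6299 -0.0123  0.022 ]
rail [0.4927 0.2635 0.    ]
counter [ 0.4431 -0.2669  0.    ]
grip [ 0.4439 -0.2648  0.051 ]
pot [ 0.7318 -0.309   0.    ]
glue [0.7221 0.2646 0.    ]
tray [0.4663 0.4939 0.    ]
scene jig [ 0.5276 -0.0194  0.    ]
scene stop_face [ 0.6261 -0.0146  0.022 ]
scene rail [0.4967 0.2673 0.    ]
scene counter [ 0.4523 -0.2396  0.    ]
scene grip [ 0.4477 -0.2713  0.051 ]
scene pot [ 0.7314 -0.2976  0.    ]
scene glue [0.7336 0.2756 0.    ]
scene tray [0.4629 0.4816 0.    ]
```

```bash
cat >> h.py <<'E'
from scipy.spatial.transform import Rotation as R
def toolT():
    T=np.eye(4); T[:3,:3]=R.from_euler("xyz",env.read_tool_rot()).as_matrix(); T[:3,3]=env.read_eef_pos(); return T
def wristT(): return toolT()@np.array(env.camera_model("wrist")["mount"])
E
python3 - <<'E'
from h import *
np.set_printoptions(precision=4,suppress=True)
print(np.array(env.camera_model("wrist")["mount"]))
env.goto([0.42,-0.258,0.27],[np.pi,0,np.pi])
T=wristT(); im=env.capture("wrist"); save("w1",im); np.save("w1T.npy",T)
print(env.read_time_s(),env.read_q(),T)
for n,z in (("counter",0),("tally_grip",.051)):
    for r in env.spot_point(n,"wrist"): print(n,r,onz("wrist",[r["pixel"]],z,T))
E
```

```text
[[-0.0003 -0.9663 -0.2576  0.0657]
 [ 1.     -0.0006  0.001   0.0001]
 [-0.0011 -0.2576  0.9663 -0.1207]
 [ 0.      0.      0.      1.    ]]
4.175 [-0.7153  0.2031 -0.0848  1.2829  0.0001 -0.7162] [[-0.0004  0.9662  0.2579  0.3546]
 [ 1.      0.0001  0.0013 -0.2573]
 [ 0.0012  0.2579 -0.9662  0.3907]
 [ 0.      0.      0.      1.    ]]
counter {'pixel': [277.6, 188.9], 'confidence': 0.68} [[ 0.433  -0.2608  0.    ]]
tally_grip {'pixel': [272.9, 209.4], 'confidence': 0.91} [[ 0.444  -0.2652  0.051 ]]
```

View pics/w1.png

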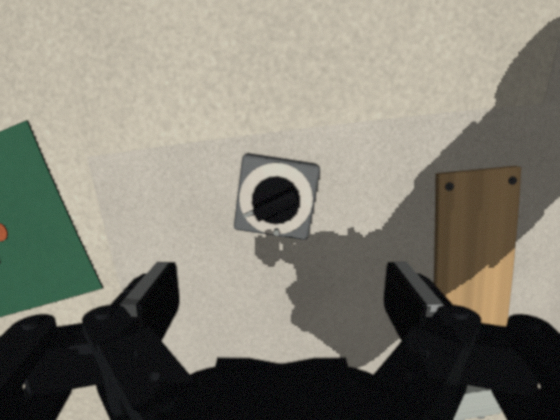

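```bash
python3 - <<'E'
import cv2
im=cv2.imread("pics/w1.png")[145:250,225:335]; im=cv2.convertScaleAbs(im,alpha=1.5,beta=15); cv2.imwrite("pics/w1c.png",cv2.resize(im,None,fx=5.5,fy=5.5,interpolation=cv2.INTER_CUBIC))
E
```

```text
(no output)
```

View pics/w1c.png

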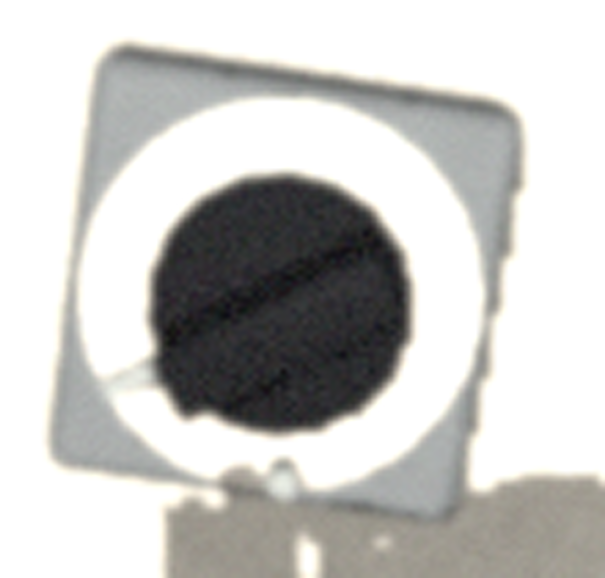

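```bash
python3 - <<'E'
from h import *
np.set_printoptions(precision=3,suppress=True)
x,y=0.4443,-0.2652
y0=-1.13+np.pi
env.goto([x,y,0.13],[np.pi,0,y0])
env.line_to([x,y,0.062])
env.gripper_to(0.0)
w=env.read_gripper_width(); print(w,env.read_gripper_force(),env.read_force(),env.read_wrist_torque(),env.read_time_s())
q=np.array(env.read_q()); a=0
if w>0.008:
  t0=None
  for a in np.r_[0.3,0.6,np.arange(0.7,1.3,0.06)]:
    p=q.copy(); p[5]-=a; env.goto_joints(p)
    t=env.read_wrist_torque(); print(round(a,2),t,env.read_q()[5]-q[5],env.read_force())
    if abs(t[2])>0.5: break
  print(env.read_time_s(), env.read_tool_rot())
E
```

```text
0.012768053557118608 59.133304953575134 [-30.635 -13.647  23.861] [-2.679  5.939  0.214] 6.6
0.3 [ 0.965 -0.891  0.011] -0.3006110957450767 [3.287 3.823 0.78 ]
0.6 [ 2.502 -2.049 -0.044] -0.6004025248601644 [ 9.868 10.417  1.738]
0.7 [ 2.947 -2.357 -0.055] -0.7005814126001333 [11.672 14.801  2.771]
0.76 [ 3.286 -2.476 -0.06 ] -0.7602546864288799 [10.431 15.006  2.559]
0.82 [ 3.549 -2.657 -0.005] -0.8202523629787908 [12.457 16.136  4.208]
0.88 [ 3.916 -2.758 -0.104] -0.8802508967003534 [12.18  18.459  4.453]
0.94 [ 4.229 -2.891 -0.061] -0.9402319735175988 [13.822 18.706  5.126]
1.0 [ 4.174 -2.53  -0.447] -0.999836210838064 [11.902 20.45   4.434]
1.06 [ 4.358 -2.455 -1.562] -1.058739884680138 [12.283 21.566  6.062]
9.1333 [ 3.141 -0.004  3.07 ]
```

```bash
python3 - <<'E'
from h import *
np.set_printoptions(precision=4,suppress=True)
env.gripper_to(0.085)
p=env.read_eef_pos(); 
env.line_to([p[0],p[1],0.14],max_speed=0.2)
env.goto([0.42,-0.258,0.27],[np.pi,0,np.pi])
a=env.capture("wrist")
env.goto([0.56,-0.015,0.29],[np.pi,0,np.pi])
Tj=wristT(); j=env.capture("wrist"); np.save("Tj.npy",Tj); save("j",j)
for n,z in (("stop_face",.022),("jig",0),("stop",.012)):
    for r in env.spot_point(n,"wrist")[:2]: print(n,r,onz("wrist",[r["pixel"]],z,Tj))
m=env.masks_of("jig","wrist")
if m: np.save("mj.npy",m[0]["pixels"]); print(m[0]["confidence"])
env.goto([0.46,0.25,0.27],[np.pi,0,np.pi+.37])
Tr=wristT(); r_=env.capture("wrist"); np.save("Tr.npy",Tr); save("r",r_)
for r in env.spot_point("rail","wrist")[:2]: print(r,onz("wrist",[r["pixel"]],0,Tr))
m=env.masks_of("rail","wrist")
for k in m[:1]:
    c,_=cv2.findContours(k["pixels"].astype(np.uint8),cv2.RETR_EXTERNAL,cv2.CHAIN_APPROX_NONE)
    c=max(c,key=cv2.contourArea).reshape(-1,2); np.save("rc.npy",c)
    b=cv2.minAreaRect((onz("wrist",c,.02,Tr)[:,:2]*1000).astype(np.float32)); print(k["confidence"],b)
print(env.read_time_s())
A=cv2.convertScaleAbs(cv2.resize(a[145:250,225:335],(240,230),interpolation=cv2.INTER_CUBIC),alpha=1.5,beta=15)
S=np.zeros((600,800,3),np.uint8); S[:420,:560]=j; S[:230,560:]=A; S[240:420,560:]=cv2.resize(r_,(240,180)); save("combo",S[:420])
E
```

```text
stop_face {'pixel': [287.1, 236.0], 'confidence': 0.9} [[ 0.6285 -0.0081  0.022 ]]
jig {'pixel': [280.1, 157.0], 'confidence': 0.57} [[ 0.5378 -0.0163  0.    ]]
jig {'pixel': [491.9, 294.4], 'confidence': 0.27} [[0.7223 0.2732 0.    ]]
stop {'pixel': [284.9, 232.6], 'confidence': 0.75} [[ 0.6276 -0.0106  0.012 ]]
0.72
{'pixel': [281.5, 201.0], 'confidence': 0.79} [[0.4858 0.2603 0.    ]]
0.75 ((487.7018737792969, 261.64495849609375), (179.700927734375, 44.729766845703125), 21.564809799194336)
13.5833
```

View pics/combo.png

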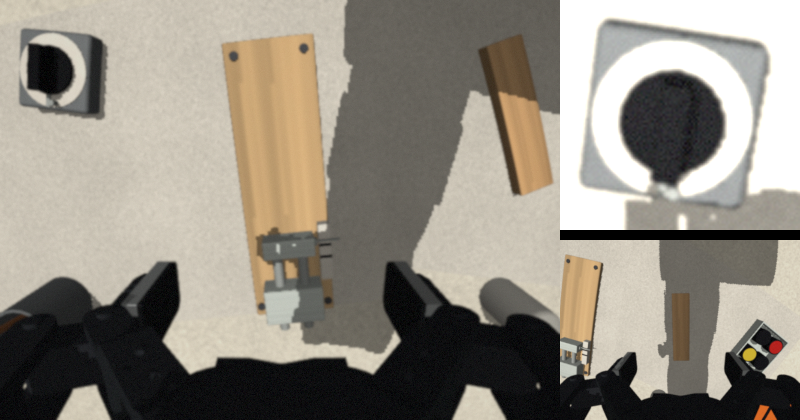

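```bash
python3 - <<'E'
from h import *
np.set_printoptions(precision=4,suppress=True)
T=np.load("Tj.npy"); m=np.load("mj.npy")
L,Rr=[],[]
for v in range(55,215,4):
    u=np.where(m[v])[0]
    if len(u): L.append([u[0]-.5,v]); Rr.append([u[-1]+.5,v])
for P in (L,Rr):
    W=onz("wrist",P,.012,T)[:,:2]; f=np.polyfit(W[:,0],W[:,1],1); print("edge",np.arctan(f[0]),np.polyval(f,.45),np.polyval(f,.54),np.polyval(f,.6),np.std(W[:,1]-np.polyval(f,W[:,0])))
print("front corners", onz("wrist",[[222.5,43.5],[313,34]],.012,T))
# top camera
env.capture("top"); k=env.masks_of("jig","top")[0]["pixels"]
L,Rr=[],[]
for v in range(225,290,2):
    u=np.where(k[v])[0]; 
    if len(u): L.append([u[0]-.5,v]); Rr.append([u[-1]+.5,v])
for P in (L,Rr):
    W=onz("top",P,.012)[:,:2]; f=np.polyfit(W[:,0],W[:,1],1); print("top edge",np.arctan(f[0]),np.polyval(f,.45),np.polyval(f,.54))
E
```

```text
edge 0.1052342153651157 -0.07655966282282448 -0.0670534662040977 -0.0607160017916132 0.0006041103890415696
edge 0.10785567515781802 0.02388152512442475 0.03362635191753487 0.040122903112941616 0.0007621424891176157
front corners [[ 0.4138 -0.0781  0.012 ]
 [ 0.4045  0.0191  0.012 ]]
top edge 0.10622981595327968 0.023951326425148765 0.03354813632460691
top edge 0.10715764279339608 -0.0760453897943423 -0.06636411763538494
```

```bash
cat >> h.py <<'E'
A=0.1065; O=np.array([.5383,-.0168])
def J(x,y=0,z=0): 
    c,s=np.cos(A),np.sin(A); return [O[0]+c*x-s*y,O[1]+s*x+c*y,z]
E
python3 - <<'E'
from h import *
np.set_printoptions(precision=4,suppress=True)
th=np.pi+np.deg2rad(21.56)
p=[.488,.2612]
env.goto([*p,.10],[np.pi,0,th])
env.line_to([*p,.0225],max_speed=.1)
print(env.read_force())
env.gripper_to(0.0)
print(env.read_gripper_width(),env.read_gripper_force(),env.read_force(),env.read_time_s())
if .035<env.read_gripper_width()<.055:
    env.line_to([*p,.12],max_speed=.12)
    print(env.read_gripper_width(),env.read_force())
    env.goto(J(-20,0,.12) if 0 else J(-.02,0,.12),[np.pi,0,np.pi+A])
    T=wristT(); save("held",env.capture("wrist"))
    m=env.masks_of("rail","top") if 0 else env.masks_of("rail","wrist")
    for k in m[:1]:
        c,_=cv2.findContours(k["pixels"].astype(np.uint8),cv2.RETR_EXTERNAL,cv2.CHAIN_APPROX_NONE)
        c=max(c,key=cv2.contourArea).reshape(-1,2)
        print(k["confidence"],cv2.minAreaRect((onz("wrist",c,.12-.0025,T)[:,:2]*1000).astype(np.float32)))
    print(env.read_force(),env.read_time_s(),env.read_eef_pos())
E
```

```text
[-0.0942  0.704  -0.276 ]
0.042894873815847966 61.57482147216797 [-3.0599 -0.0909  8.1136] 15.8
0.042802686731664215 [-1.6804  0.6759 -1.7179]
0.69 ((490.48504638671875, -20.651683807373047), (123.57756805419922, 43.616336822509766), 6.230322360992432)
[ 0.937   0.2736 -1.597 ] 17.9583 [ 0.5185 -0.0177  0.1199]
```

View pics/held.png

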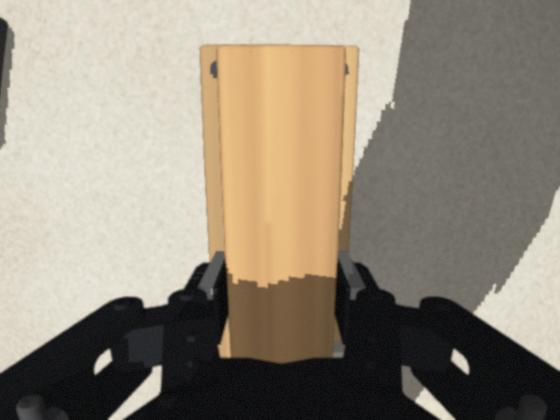

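```bash
python3 - <<'E'
from h import *
np.set_printoptions(precision=3,suppress=True)
u=np.array([np.cos(A),np.sin(A),0])
env.line_to(J(-.02,-.001,.035),max_speed=.07)
env.sleep(.2); f0=np.array(env.read_force()); print("down",f0,env.read_eef_pos())
for x in (-.006,0,.003,.006,.009,.012,.014):
    env.line_to(J(x,-.001,.035),max_speed=.04); env.sleep(.1)
    f=np.array(env.read_force())-f0; F=-f@u; print(x,round(F,2),f,env.read_eef_pos())
    if F>11.5: break
T=wristT(); save("fw",env.capture("wrist")); im=env.capture("top"); save("ft",im)
for n in ("stop_face","rail"):
    for r in env.spot_point(n,"top")[:1]:
        P=onz("top",[r["pixel"]],.022 if n=="stop_face" else .012)[0]; d=P[:2]-O; print(n,r["confidence"],d@u[:2],d@[-u[1],u[0]])
sc=env.capture("scene"); save("fs",sc)
q=np.array(J(.1,.05,.026)); c=proj("scene",[q])[0].astype(int); t=proj("top",[q])[0].astype(int); print(c,t,env.read_time_s())
a=cv2.resize(sc[c[1]-40:c[1]+40,c[0]-40:c[0]+40],(400,400),interpolation=cv2.INTER_CUBIC); b=cv2.resize(im[t[1]-40:t[1]+40,t[0]-40:t[0]+40],(400,400),interpolation=cv2.INTER_CUBIC)
save("fin",np.hstack([a,b]))
E
```

```text
down [-0.382  0.312  0.649] [ 0.519 -0.02   0.035]
-0.006 -2.1 [ 2.163 -0.484 -0.05 ] [ 0.533 -0.018  0.035]
0 -1.17 [ 1.214 -0.326  3.321] [ 0.538 -0.018  0.035]
0.003 5.6 [-5.594 -0.398  8.389] [ 0.54  -0.018  0.035]
0.006 9.25 [-9.158 -1.37  12.234] [ 0.543 -0.017  0.035]
0.009 12.45 [-12.265  -2.389  15.895] [ 0.545 -0.017  0.035]
rail 0.67 0.21444193508427548 0.2647207658579911
[261 234] [290 202] 21.825
```

View pics/fin.png

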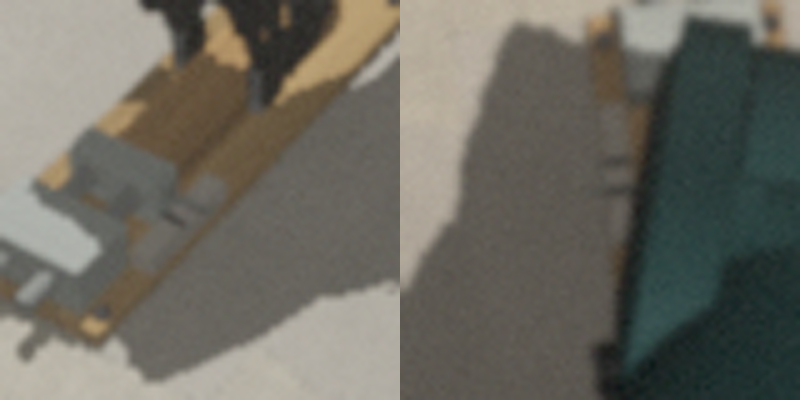

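```bash
python3 - <<'E'
from h import *
np.set_printoptions(precision=3,suppress=True)
u=np.array([np.cos(A),np.sin(A),0])
f0=np.array([-.38,.31,.65])
for x,z in ((.009,.0355),(.0115,.0357),(.0135,.036)):
    env.line_to(J(x,-.001,z),max_speed=.04); env.sleep(.1)
    f=np.array(env.read_force())-f0; F=-f@u; print(x,round(F,2),f,env.read_eef_pos())
    if F>17: break
im=env.capture("top"); sc=env.capture("scene"); print(env.read_time_s())
out=[]
for n,I in (("scene",sc),("top",im)):
    c=proj(n,[J(.1125,.05,.026)])[0]
    M=np.float32([[10,0,200-10*c[0]],[0,10,200-10*c[1]]]); B=cv2.warpAffine(I,M,(400,400),flags=cv2.INTER_CUBIC)
    B=cv2.convertScaleAbs(B,alpha=1.9,beta=-60)
    for xx,col in ((.105,(255,0,0)),(.12,(255,0,0)),(.1125,(0,255,0))):
        p=proj(n,[J(xx,.062,.026),J(xx,.072,.026)]); p=(10*p-10*c+200).astype(int); cv2.line(B,tuple(map(int,p[0])),tuple(map(int,p[1])),col,1)
    out.append(B)
save("fin2",np.hstack(out))
E
```

```text
0.009 8.87 [-8.619 -2.794  4.107] [ 0.545 -0.017  0.035]
0.0115 7.64 [-7.433 -2.348  0.993] [ 0.548 -0.017  0.035]
0.0135 9.66 [-9.333 -3.556  1.039] [ 0.549 -0.016  0.035]
22.975
```

View pics/fin2.png

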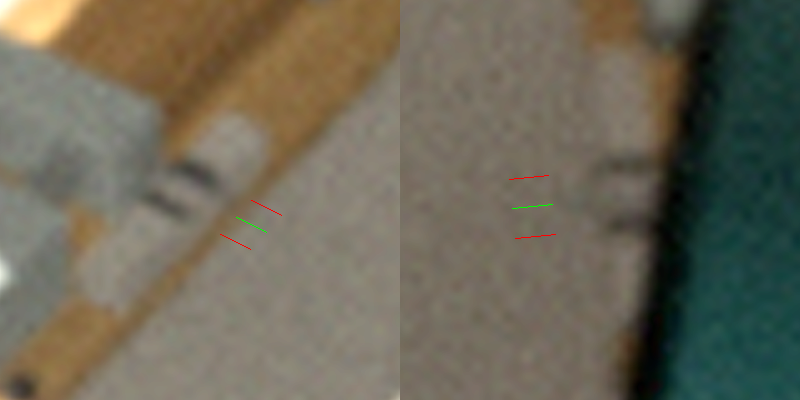

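```bash
python3 - <<'E'
from h import *
np.set_printoptions(precision=3,suppress=True)
u=np.array([np.cos(A),np.sin(A),0]); f0=np.array([-.38,.31,.65])
env.line_to(J(.0150,-.001,.036),max_speed=.04)
for _ in range(3):
    env.sleep(.6); f=np.array(env.read_force())-f0; print(round(-f@u,2),f,env.read_gripper_force(),env.read_eef_pos(),env.read_time_s())
if 8<-f@u<15: print(env.sign_off())
E
```

```text
9.96 [-9.694 -3.028  0.606] 61.40399694442749 [ 0.551 -0.016  0.035] 23.825
10.1 [-9.889 -2.5    1.664] 61.402426958084106 [ 0.551 -0.016  0.035] 24.425
10.42 [-10.163  -2.963   0.902] 61.403188705444336 [ 0.551 -0.016  0.035] 25.025
the job is handed in; nothing more can be done
None
```

The knob is turned back against its peg. The rail is held flat on the bed, pressing the stop at about 10 N with the pointer between the lines when last seen (1.5 mm before the final push). The job was handed in at about 25 s, but sign-off gave no verdict.

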